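# Seal a finished ink stick with the sprung punch

## Robot

A 6-joint arm with a two-finger parallel gripper is mounted at the origin on the work surface. World frame = base frame: x ahead of the robot, y to its left, z up, the work surface at z = 0. Lengths are in m, angles in rad, forces in N, time in s.
With the tool pointing down it reaches from about 0.3 to 0.875 m from the base axis. Payload 4.2 kg.
Tool frame: the origin (TCP) lies between the finger pads; the fingertips stand 14 mm ahead of it and the grasp point (between the pads) lies 5 mm behind it; z points along the fingers, y is the line along which they close (so a half turn about z gives the same grasp; the last joint's range is limited). The gripper opens to 85 mm and grips with 20 to 120 N. Pads are 22 mm wide; open, the fingers measure 114 mm over their backs; the gripper's body (76 mm by 85 mm) begins 54 mm behind the grasp point. The pads swing forward as they close: fully open they stand 13 mm farther back than shut.
Start: joints at [-1.269, 0.32, 1.565, -0, 1.257, -0.02], TCP at [0.182, -0.545, 0.245] pointing down, gripper open.
Joint ranges: [-3.11, 3.11], [-0.84, 2.01], [0.21, 2.61], [-1.34, 4.49], [0.05, 2.63], [-2.56, 2.56]. Speed limits (rad/s): [2.57, 2.57, 3.14, 3.14, 3.14, 3.14].

## Interface

Orientations are given as a 3x3 rotation matrix whose columns are the frame's x, y, z axes.
In Python, from cell import manip, snapshot, camera_params, job gives the robot as it stands. The module is installed in compiled form; this text tells all that it offers.
- The arm moves only by the shell command python3 -m crank 'ROWS' [FORCE]. ROWS is text: rows parted by semicolons, each of 7 numbers parted by spaces: the opening, from 0 (shut) to 1 (fully open), then the shift along the world's x, y, z each as a share of 50 mm, from -1 to 1, then the turn, a rotation vector about the world's x, y, z each as a share of 90 degrees, from -1 to 1. A call has 1 to 10 rows; each row shifts and turns the commanded pose from where the row before left it; what a row does not reach is not made up. A row lasts 1/8 s, in which the tool goes at most 62.5 mm and 10.7 degrees, less where a joint would pass 70% of its speed; a pose out of reach is approached as far as the arm can. A call with a number of a shift or a turn outside -1 to 1 is refused whole. A call with a gripper value outside its range is refused whole. The fingers move at their own pace and stop on an object; FORCE is the grip in N (left out, the last holds). Time passes only in rows, so rows that do not move let the fingers close. It gives the time, the measured TCP pose, the force, the opening and the grip force at its end, in the units of the state.
- manip.read_state(): the state, without advancing time (a new reading comes with each control period).
- snapshot(name): name is "side" or "top"; returns the picture (420x560x3 uint8, blue, green, red); there is no depth.
- camera_params(name): a dict with "mtx" (3x3 intrinsics, pixels), "k1" (the pictures are not rectified: a ray, as slopes to the right and down, at radius r is drawn at 1 + k1 r^2 times it, then the intrinsics apply), "T" (4x4, takes a point from camera to world coordinates). Camera axes: x right, y up, looking along -z (the intrinsics and any distortion apply to the point x, -y, -z); pixel columns grow to the right and rows downward; lengths in m; the calibration is good to about 2 mm. A picture is of the moment at which its call begins. camera_params takes no time and is no camera call.
- job.sign_off(): hands the job in; it is judged then, once.
The state is a dict: "clock": time; "qpos": joint angles; "qd": joint speeds; "joint_efforts": joint torques, N m; "eef_pos": TCP position; "tcp_rot": TCP orientation; "contact_force": force on the tool from outside, world axes, zero at the start; "torque": the same for the moment, N m; "width": finger opening in m; "grasp_force": force on a finger pad.
Only numpy, scipy, OpenCV 4.12 (cv2) and the standard library are available. Lean on these libraries where they do the work, as an engineer would, in place of code of your own. Each camera call takes 0.05 s, during which the arm holds its last target. There are 200 camera calls.

## Task

Push the wooden carrier with the ink stick fully home in the steel jig until the sprung catch clicks shut. Then take the square-handled punch, set its square die squarely on the gold square of that stick, centred and with its edges parallel to the square's, press straight down until the spring has given about half its travel (6 mm) and hold that for about a second; do not bottom the spring. Lift it straight off without sliding on the stick, set it gently back upright on the green pad, leave the carrier latched, and leave the blue tin, the brass weight and the spare sticks where they are.

Things in the scene. Friction and masses are not known exactly. Their poses are not given: they have to be found in the camera images.
- jig: Steel slide channel 180 x 110 mm, fixed to the table; origin on the table under the channel. The carrier slides along the jig's +x axis, between two lipped rails (tops 31 mm above the table), up to a red end stop. The channel floor is 12 mm above the table. When home, the carrier's own origin is at jig x = 0, y = 0 and its axes are parallel to the jig's; the catch clicks 2 mm before that, the end stop is 1 mm past it. Pushing it past the catch takes up to about 12 N.
- catch (a joint): Sprung brass catch with a red tab on the jig's -y side near its far end; value is how far it is pushed out towards jig -y (m): 0 shut (also when the channel is still empty there), about 0.004 while the carrier's edge rides past it, back to 0 when it has clicked into the carrier's notch.
- carrier_knob (a point): Point on the axis of the carrier's black upright knob, a round post 18 mm across whose top is 70 mm above the table; this point is 54 mm above the table, 16 mm below the knob's top, and lies at x = -60 mm, y = 0 of the carrier. The carrier is a wooden slide 150 x 64 x 12 mm, 0.35 kg, loose, starting partly inside the jig, 50 to 75 mm short of home; its axes are parallel to the jig's x, y, z.
- mark (a point): Centre of the top face of the gold 30 mm square on the black ink stick (95 x 36 x 12 mm) that is clamped on the carrier; 36 mm above the table, at x = +20 mm, y = 0 of the carrier, 80 mm ahead of the knob. Axes parallel to the carrier's, z up; the square's edges are along x and y.
- punch_grip (a point): Centre of the dark red square wooden handle (24 x 24 mm, 56 mm tall) of the marking punch, 0.22 kg, loose, standing upright on the green pad. It is 64 mm above the underside of the die when the spring is not compressed; the handle's top is 28 mm above it, a 10 mm brass cap above that, and a 32 mm square brass collar lies 28 to 36 mm below it. z is the punch's axis, up; x and y are square to the handle's faces and to the edges of the die.
- die_face (a point): Centre of the underside of the punch's 26 x 26 mm steel die, the face that marks; z is the punch's axis.
- die (a joint): How far the punch's spring is pressed together (m): 0 free, 0.012 bottomed. It starts to give at about 3.6 N and takes about 0.9 N more per mm (9 N at 6 mm).
- rest: Green pad 90 x 90 mm, 8 mm thick, fixed on the table; origin at the centre of its underside. The punch stands on it.
- tin: Blue tin, 38 mm across, 24 mm tall, loose; origin under its centre. To be left alone.
- weight: Brass weight, 36 mm across, 28 mm tall, loose; origin under its centre. To be left alone.
- stick_a: Spare black ink stick with a gold strip, 90 x 24 x 12 mm, loose; origin under its centre. To be left alone.
- stick_b: Another spare ink stick like it. To be left alone.
There are look-alikes about, which are no part of the job. What is shaped like the part that bears carrier_knob but turquoise is not meant.

How it is judged:
By the outcome, as a careful person would: the job done as asked, in the order asked, and still so for the second after the job is handed in, with the robot touching nothing.
It also fails if it takes over 69 s, if anything falls off the work surface, if the arm or the gripper's body presses on something with over 40 N, if the wrist force passes 120 N, or if a joint passes its speed limit or range.

## Working session

There is one attempt and no reset: what is moved stays moved. The work goes in short steps, Python scripts to look and compute and a shell command to move; the robot and the scene stay as the last step left them, time stands still between calls to the robot, and variables do not carry over. Pictures are saved under pics/ and viewed, at most 10 in all, crops included, and the job is handed in when it is done.

```bash
mkdir -p pics; cat > h.py <<'E'
import numpy as np, cv2
from cell import manip, snapshot, camera_params, job
def ray(name,uv):
    c=camera_params(name);K=np.array(c["mtx"]);T=np.array(c["T"]);k=c["k1"]
    uv=np.atleast_2d(np.array(uv,float))
    p=cv2.undistortPoints(uv[:,None],K,np.array([k,0,0,0,0.]))[:,0]
    d=np.c_[p[:,0],-p[:,1],-np.ones(len(p))]@T[:3,:3].T
    return T[:3,3],d
def onz(name,uv,z):
    o,d=ray(name,uv);return o+d*((z-o[2])/d[:,2])[:,None]
def proj(name,P):
    c=camera_params(name);K=np.array(c["mtx"]);T=np.array(c["T"])
    q=(np.atleast_2d(P)-T[:3,3])@T[:3,:3]
    q=q*[1,-1,-1]
    return cv2.projectPoints(q,np.zeros(3),np.zeros(3),K,np.array([c["k1"],0,0,0,0.]))[0][:,0]
E
python3 - <<'E'
from h import *
for n in("top","side"):
    im=snapshot(n);cv2.imwrite(f"pics/{n}0.png",im);c=camera_params(n);print(n,np.round(c["T"],3).tolist(),np.round(c["mtx"],1).tolist(),c["k1"])
s=manip.read_state();print(s["eef_pos"],s["tcp_rot"],s["clock"])
E
```

```text
top [[-0.024, 0.991, -0.135, 0.421], [-1.0, -0.023, 0.008, -0.024], [0.005, 0.135, 0.991, 0.923], [0.0, 0.0, 0.0, 1.0]] [[422.9, 0.0, 271.5], [0.0, 422.9, 207.4], [0.0, 0.0, 1.0]] -0.015771156569109424
side [[-0.966, 0.178, -0.187, 0.343], [-0.257, -0.61, 0.75, 0.776], [0.019, 0.772, 0.635, 0.762], [0.0, 0.0, 0.0, 1.0]] [[468.9, 0.0, 284.8], [0.0, 468.9, 204.5], [0.0, 0.0, 1.0]] -0.07655976011840335
[ 0.18171627 -0.54511053  0.24453413] [[ 9.48682859e-01  3.16228716e-01 -4.81260670e-04]
 [ 3.16229080e-01 -9.48681562e-01  1.56914990e-03]
 [ 3.96471332e-05 -1.64081423e-03 -9.99998653e-01]] 0.1
```

View pics/top0.png

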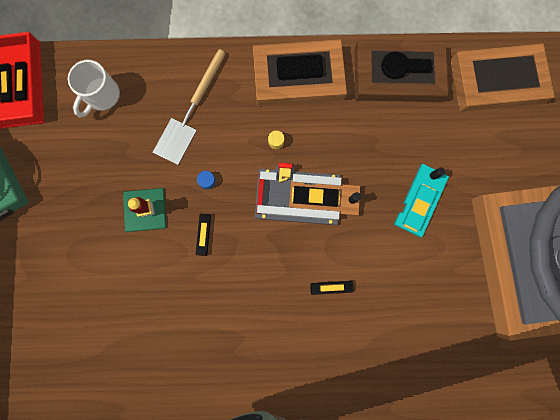

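View pics/side0.png

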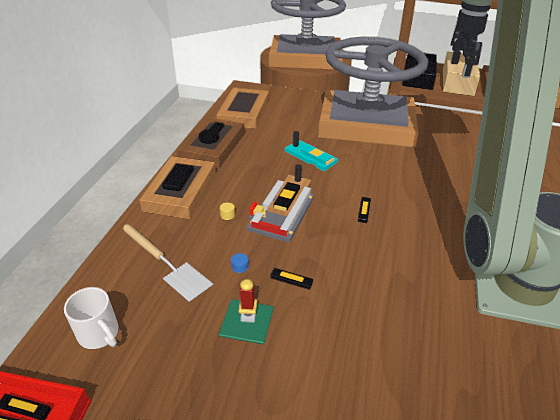

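The top view shows the jig at about (300,197), gold mark (316,196), knob (355,198), punch on the pad at about (138,205), and the red stop on the left (jig +x ≈ world +y). The side view shows the punch at (247,300) and the knob at (298,173). Next I measure these.

```bash
cat > m.py <<'E'
from h import *
def blob(m,roi):
    x0,y0,x1,y1=roi;k=np.zeros(m.shape,np.uint8);k[y0:y1,x0:x1]=m[y0:y1,x0:x1]
    cs=cv2.findContours(k,cv2.RETR_EXTERNAL,cv2.CHAIN_APPROX_NONE)[0]
    return max(cs,key=cv2.contourArea)
def hsv(im,lo,hi): return cv2.inRange(cv2.cvtColor(im,cv2.COLOR_BGR2HSV),np.array(lo),np.array(hi))
def rect(name,c,z):
    P=onz(name,c[:,0,:],z)[:,:2]*1000
    r=cv2.minAreaRect(P.astype(np.float32));return np.round(r[0],1),np.round(r[1],1),round(r[2],2)
def cen(c):
    M=cv2.moments(c);return M["m10"]/M["m00"],M["m01"]/M["m00"]
E
python3 - <<'E'
from m import *
t=cv2.imread("pics/top0.png");s=cv2.imread("pics/side0.png")
g=hsv(t,(18,120,150),(32,255,255));c=blob(g,(305,185,330,207));print("mark top",rect("top",c,.036),onz("top",cen(c),.036))
c=blob(hsv(s,(18,120,150),(32,255,255)),(272,180,302,208));print("mark side",rect("side",c,.036),onz("side",cen(c),.036))
c=blob(hsv(t,(60,60,30),(85,255,160)),(115,180,172,238));print("pad top",rect("top",c,.008))
c=blob(hsv(s,(60,60,30),(85,255,160)),(210,290,280,350));print("pad side",rect("side",c,.008))
for n,im,roi in(("top",t,(120,190,165,225)),("side",s,(230,270,265,325))):
    x0,y0,x1,y1=roi;cv2.imwrite(f"pics/p_{n}.png",0)if 0 else None
    r=cv2.resize(im[y0:y1,x0:x1],None,fx=8,fy=8,interpolation=cv2.INTER_CUBIC);cv2.imwrite(f"pics/z_{n}.png",r)
a=cv2.resize(t[155:230,245:375],None,fx=3,fy=3,interpolation=cv2.INTER_CUBIC)
b=cv2.imread("pics/z_top.png");d=cv2.imread("pics/z_side.png")
W=np.zeros((600,800,3),np.uint8);W[:225,:390]=a;W[:280,400:760]=b;d=cv2.resize(d,None,fx=.7,fy=.7);W[285:285+d.shape[0],:d.shape[1]]=d
e=cv2.resize(s[150:245,240:325],None,fx=3,fy=3);W[285:570,400:655]=e
cv2.imwrite("pics/w.png",W)
E
```

```text
mark top (array([ 564.6, -125.8]), array([29.8, 30.2]), 87.92) [[ 0.56563979 -0.12513798  0.036     ]]
mark side (array([ 562.9, -124.2]), array([30.5, 30.6]), 83.87) [[ 0.56275829 -0.1240931   0.036     ]]
pad top (array([548.3, 247.4]), array([89. , 89.4]), 3.89)
pad side (array([545.6, 251.4]), array([88.4, 91.2]), 3.97)
```

View pics/w.png

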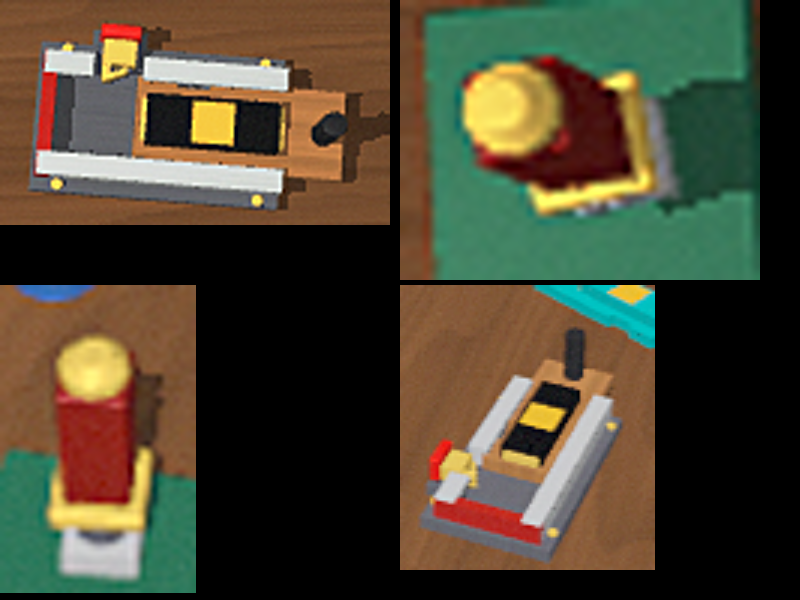

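```bash
cat > pm.py <<'E'
from m import *
def tri(a,b):
    o1,d1=ray("top",a);o2,d2=ray("side",b);A=np.c_[d1[0],-d2[0]];x=np.linalg.lstsq(A,o2-o1,rcond=None)[0]
    p,q=o1+x[0]*d1[0],o2+x[1]*d2[0];return np.round((p+q)/2*1000,1),np.round((p-q)*1000,1)
E
python3 - <<'E'
from pm import *
t=cv2.imread("pics/top0.png");s=cv2.imread("pics/side0.png")
for n,im,roi in(("top",t,(290,200,350,225)),("top",t,(292,170,350,187)),("side",s,(275,180,320,240)),("side",s,(255,180,285,206))):
    c=blob(hsv(im,(0,0,165),(180,50,255)),roi);print("rail",n,rect(n,c,.031),cv2.boundingRect(c))
# full rail
c=blob(hsv(t,(0,0,165),(180,50,255)),(245,200,350,225));print("rail full",rect("top",c,.031))
# cap
G=((16,100,120),(34,255,255))
ct=blob(hsv(t,*G),(120,190,143,212));cs=blob(hsv(s,*G),(235,275,262,297))
print("cap",cv2.minEnclosingCircle(ct),cv2.minEnclosingCircle(cs))
a=cv2.minEnclosingCircle(ct)[0];b=cv2.minEnclosingCircle(cs)[0]
print(onz("top",a,.110),onz("side",b,.110),tri(a,b))
# handle red and collar
for n,im,roi in(("top",t,(120,190,165,225)),("side",s,(225,270,265,330))):
    r=hsv(im,(0,120,40),(8,255,200))|hsv(im,(172,120,40),(180,255,200))
    c=blob(r,roi);print("red",n,rect(n,c,.1),cv2.minAreaRect(c))
    roi2=(roi[0]+15,roi[1],roi[2],roi[3]) if n=="top" else (225,300,265,330)
    c=blob(hsv(im,*G),roi2);print("collar",n,rect(n,c,.044)); 
    ap=cv2.approxPolyDP(cv2.convexHull(c),1.5,True)[:,0];print(ap.tolist(),np.round(onz(n,ap,.044)*1000)[:,:2].tolist())
    c=blob(hsv(im,(0,0,110),(180,60,255)),roi if n=="top" else (225,305,265,330));print("die",n,cv2.boundingRect(c),cv2.approxPolyDP(c,1.5,True)[:,0].tolist())
k=blob(hsv(t,(0,0,0),(180,255,70)),(346,188,362,206));print("knob",cv2.boundingRect(k),cv2.minAreaRect(k))
k=blob(hsv(s,(0,0,0),(180,255,70)),(290,162,306,185));print("knob",cv2.boundingRect(k))
E
```

```text
rail top (array([ 528.6, -121.3]), array([104.6,  16.4]), 84.03) (290, 208, 50, 11)
rail top (array([ 601.9, -128.1]), array([103.4,  16.8]), 84.07) (292, 174, 49, 11)
rail side (array([529.9, -84.1]), array([174.5,  18. ]), 83.74) (280, 187, 31, 44)
rail side (array([ 598.7, -124.1]), array([110.7,  18.3]), 84.06) (263, 180, 21, 26)
rail full (array([532.3, -86.2]), array([175.1,  16.4]), 84.03)
cap ((133.5, 203.0), 6.020897388458252) ((246.5, 284.0), 6.576573371887207)
[[0.54710942 0.23778489 0.11      ]] [[0.54338521 0.24590299 0.11      ]] (array([547. , 239.9, 102.7]), array([2.5, 0.3, 0.5]))
red top (array([540.4, 227.6]), array([34.7, 31.8]), 55.39) ((140.229736328125, 207.1216278076172), (17.13050079345703, 16.689373016357422), 36.02737045288086)
collar top (array([547.7, 239.3]), array([32.2, 31.8]), 10.14)
[[149, 199], [151, 213], [137, 216], [136, 213], [145, 200]] [[565.0, 227.0], [535.0, 222.0], [530.0, 251.0], [536.0, 253.0], [563.0, 235.0]]
die top (151, 203, 3, 12) [[151, 203], [152, 214]]
red side (array([535.4, 265.6]), array([27. , 52.4]), 21.37) ((247.41380310058594, 296.9655456542969), (22.754465103149414, 15.114277839660645), 85.2363510131836)
collar side (array([544.7, 245.2]), array([33.9, 31.1]), 15.97)
[[256, 300], [255, 313], [239, 312], [240, 301]] [[533.0, 226.0], [526.0, 256.0], [555.0, 262.0], [562.0, 237.0]]
die side (241, 313, 15, 10) [[241, 314], [241, 321], [254, 321], [255, 314], [249, 316]]
knob (349, 188, 13, 18) ((355.0, 196.5), (17.0, 12.0), 90.0)
knob (295, 164, 7, 18)
```

```bash
python3 -m crank '0.55 .83 .757 -.2 0 0 -.03;0.55 .83 .757 -.2 0 0 -.03;0.55 .83 .757 -.2 0 0 -.03;0.55 .83 .757 -.2 0 0 -.03;0.55 .83 .757 -.2 0 0 -.03;0.55 .83 .757 -.2 0 0 -.03;0.55 .83 .757 -.2 0 0 -.03;0.55 .83 .757 -.2 0 0 -.03;0.55 .83 .757 -.2 0 0 -.03;0.55 0 0 0 0 0 0' 60
```

```text
clock: 1.35
eef_pos: [0.5571, -0.202, 0.1538]
tcp_rot: [[0.995, -0.097, -0.002], [-0.097, -0.995, 0.001], [-0.002, -0.001, -1.0]]
contact_force: [-0.6, -0.8, 0.1]
width: 0.0467
grasp_force: 0.0
```

```bash
python3 -m crank '0.4 -.02 -.05 -.2 0 0 0;0.4 0 0 -.4 0 0 0;0.4 0 0 -.6 0 0 0;0.4 0 0 -.6 0 0 0;0.4 0 0 -.15 0 0 0;0.4 0 0 0 0 0 0'; python3 - <<'E'
from h import *
a,b=snapshot("top"),snapshot("side")
W=np.hstack([cv2.resize(a[150:240,240:390],None,fx=2.6,fy=4),cv2.resize(b[120:250,230:350],(400,360))]);cv2.imwrite("pics/k.png",W)
E
```

```text
clock: 2.1
eef_pos: [0.5537, -0.2082, 0.0579]
tcp_rot: [[0.995, -0.103, -0.001], [-0.103, -0.995, -0.0], [-0.001, 0.0, -1.0]]
contact_force: [-0.6, -0.8, 0.2]
width: 0.0343
grasp_force: 0.0
```

View pics/k.png

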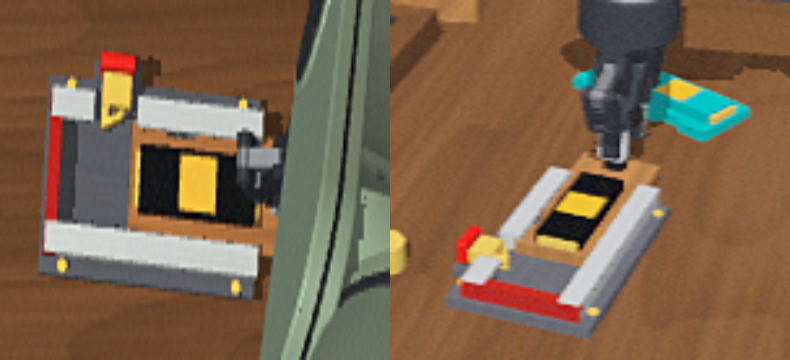

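The gripper straddles the knob (front finger at about (255,165) left, just behind the stick) and touches nothing else. Closing now.

```bash
python3 -m crank '0.1 0 0 0 0 0 0;0.1 0 0 0 0 0 0;0.1 0 0 0 0 0 0;0.1 0 0 0 0 0 0' 40
```

```text
clock: 2.7
eef_pos: [0.555, -0.2074, 0.0593]
tcp_rot: [[0.995, -0.102, 0.002], [-0.102, -0.995, -0.001], [0.002, 0.001, -1.0]]
contact_force: [-0.9, 1.3, 6.7]
width: 0.0167
grasp_force: 39.0
```

```bash
python3 -m crank '0.1 .025 .24 0 0 0 0;0.1 .025 .24 0 0 0 0;0.1 .025 .24 0 0 0 0;0.1 .021 .2 0 0 0 0;0.1 0 0 0 0 0 0'
```

```text
clock: 3.32
eef_pos: [0.5602, -0.1622, 0.0597]
tcp_rot: [[0.995, -0.1, 0.003], [-0.1, -0.995, -0.003], [0.003, 0.003, -1.0]]
contact_force: [-1.5, -1.9, 7.3]
width: 0.0164
grasp_force: 39.4
```

```bash
python3 -m crank '0.1 .005 .05 0 0 0 0;0.1 .005 .05 0 0 0 0;0.1 .005 .05 0 0 0 0;0.1 0 0 0 0 0 0'; python3 -m crank '0.1 .004 .04 0 0 0 0;0.1 0 0 0 0 0 0';python3 -m crank '0.1 .004 .04 0 0 0 0;0.1 0 0 0 0 0 0'
```

```text
clock: 3.82
eef_pos: [0.5608, -0.1559, 0.0597]
tcp_rot: [[0.995, -0.1, 0.003], [-0.1, -0.995, -0.005], [0.003, 0.004, -1.0]]
contact_force: [-2.5, -7.1, 7.4]
width: 0.0163
grasp_force: 39.4
clock: 4.08
eef_pos: [0.5609, -0.1541, 0.0597]
tcp_rot: [[0.995, -0.1, 0.003], [-0.1, -0.995, -0.005], [0.003, 0.005, -1.0]]
contact_force: [-2.5, -6.2, 6.4]
width: 0.0171
grasp_force: 39.4
clock: 4.32
eef_pos: [0.5612, -0.1516, 0.0597]
tcp_rot: [[0.995, -0.1, 0.003], [-0.1, -0.995, -0.004], [0.003, 0.004, -1.0]]
contact_force: [-2.0, -4.9, 7.8]
width: 0.0167
grasp_force: 39.4
```

```bash
for i in 1; do python3 -m crank '0.1 .004 .04 0 0 0 0;0.1 0 0 0 0 0 0'; python3 -m crank '0.1 .004 .04 0 0 0 0;0.1 0 0 0 0 0 0'; done; python3 - <<'E'
from h import *
a,b=snapshot("top"),snapshot("side")
W=np.hstack([cv2.resize(a[150:240,240:340],None,fx=4,fy=4),cv2.resize(b[170:250,230:320],(400,360))]);cv2.imwrite("pics/k2.png",W)
E
```

```text
clock: 4.58
eef_pos: [0.5614, -0.1495, 0.0596]
tcp_rot: [[0.995, -0.1, 0.003], [-0.1, -0.995, -0.004], [0.003, 0.003, -1.0]]
contact_force: [-1.3, -5.2, 6.8]
width: 0.0168
grasp_force: 39.4
clock: 4.82
eef_pos: [0.5619, -0.1475, 0.0597]
tcp_rot: [[0.995, -0.1, 0.004], [-0.1, -0.995, -0.004], [0.004, 0.004, -1.0]]
contact_force: [-1.5, -4.3, 6.4]
width: 0.0164
grasp_force: 39.4
```

View pics/k2.png

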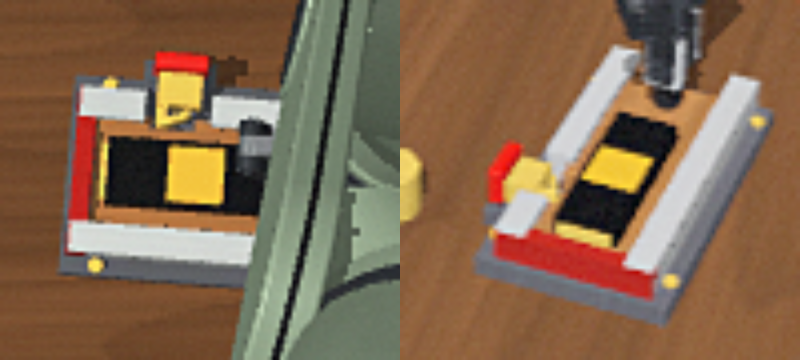

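The carrier is almost at the red stop (front edge at about x=97 vs the stop at 92 in the left crop). The catch still appears to ride on its edge, so I'm pushing on.

```bash
for i in 1; do python3 -m crank '0.1 .003 .03 0 0 0 0;0.1 0 0 0 0 0 0'; python3 -m crank '0.1 .003 .03 0 0 0 0;0.1 0 0 0 0 0 0';python3 -m crank '0.1 .003 .03 0 0 0 0;0.1 0 0 0 0 0 0'; done
```

```text
clock: 5.18
eef_pos: [0.562, -0.147, 0.0597]
tcp_rot: [[0.995, -0.1, 0.004], [-0.1, -0.995, -0.005], [0.004, 0.005, -1.0]]
contact_force: [-2.2, -7.5, 6.8]
width: 0.0165
grasp_force: 39.4
clock: 5.42
eef_pos: [0.5619, -0.1469, 0.0597]
tcp_rot: [[0.995, -0.099, 0.003], [-0.099, -0.995, -0.008], [0.004, 0.007, -1.0]]
contact_force: [-2.4, -13.6, 6.2]
width: 0.0164
grasp_force: 39.5
clock: 5.68
eef_pos: [0.5617, -0.1467, 0.0597]
tcp_rot: [[0.995, -0.099, 0.003], [-0.098, -0.995, -0.01], [0.004, 0.01, -1.0]]
contact_force: [-3.9, -18.1, 7.2]
width: 0.0167
grasp_force: 39.7
```

```bash
python3 -m crank '0.1 -.006 -.06 0 0 0 0;0.1 0 0 0 0 0 0;0.4 0 0 0 0 0 0;0.4 0 0 0 0 0 0;0.4 0 0 .6 0 0 0;0.4 0 0 1 0 0 0;0.6 0 .6 1 0 0 .05;.6 0 1 .3 0 0 .05;.6 0 1 0 0 0 .05;.6 0 0 0 0 0 0'; python3 - <<'E'
from pm import *
t,s=snapshot("top"),snapshot("side");cv2.imwrite("pics/t2.png",t);cv2.imwrite("pics/s2.png",s)
G=((18,120,150),(32,255,255))
W=np.hstack([cv2.resize(t[160:230,245:345],None,fx=4,fy=4),cv2.resize(s[150:250,230:320],(360,280))]);cv2.imwrite("pics/k3.png",W)
E
```

```text
clock: 6.92
eef_pos: [0.5605, -0.0112, 0.2029]
tcp_rot: [[0.99, 0.138, -0.0], [0.138, -0.99, 0.001], [0.0, -0.001, -1.0]]
contact_force: [0.2, -1.2, 0.3]
width: 0.0511
grasp_force: 0.0
```

View pics/k3.png

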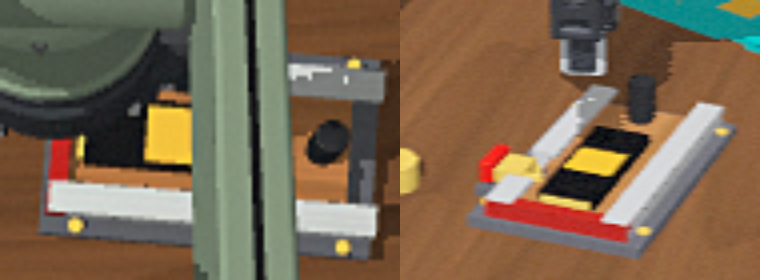

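The carrier is at the red stop and the catch looks seated in the notch (the arm partly covers it; I'll recheck from the punch side). Now to the punch.

```bash
python3 -m crank '0.65 -.06 1 0 0 0 .024;.65 -.06 1 0 0 0 0;.65 -.06 1 -.2 0 0 0;.65 -.06 1 -.2 0 0 0;.65 -.05 1 -.2 0 0 0;.65 0 .04 0 0 0 0;.65 0 0 0 0 0 0'; python3 - <<'E'
from pm import *
t,s=snapshot("top"),snapshot("side");cv2.imwrite("pics/t3.png",t);cv2.imwrite("pics/s3.png",s)
G=((18,120,150),(32,255,255))
W=np.hstack([cv2.resize(t[155:230,245:345],(400,300)),cv2.resize(s[150:250,230:320],(360,300))])
W2=np.hstack([cv2.resize(t[180:240,90:190],(400,280)),cv2.resize(s[250:350,200:300],(360,280))]);cv2.imwrite("pics/k4.png",np.vstack([W,W2]))
for n,im,roi in(("top",t,(300-20,180,320,207)),("side",s,(265,180,300,218))):
  c=blob(hsv(im,*G),roi);print(n,rect(n,c,.036),onz(n,cen(c),.036),cv2.boundingRect(c))
E
```

```text
clock: 7.9
eef_pos: [0.5467, 0.2364, 0.1724]
tcp_rot: [[0.986, 0.169, -0.001], [0.169, -0.986, -0.001], [-0.001, 0.001, -1.0]]
contact_force: [-0.4, -0.4, -0.6]
width: 0.0558
grasp_force: 0.0
top (array([571.3, -66.4]), array([29.8, 28.1]), 88.43) [[ 0.57146723 -0.06700119  0.036     ]] (281, 187, 15, 14)
side (array([569.4, -66.3]), array([29.2, 28.7]), 84.63) [[ 0.56925179 -0.06617403  0.036     ]] (271, 203, 15, 10)
```

View pics/k4.png

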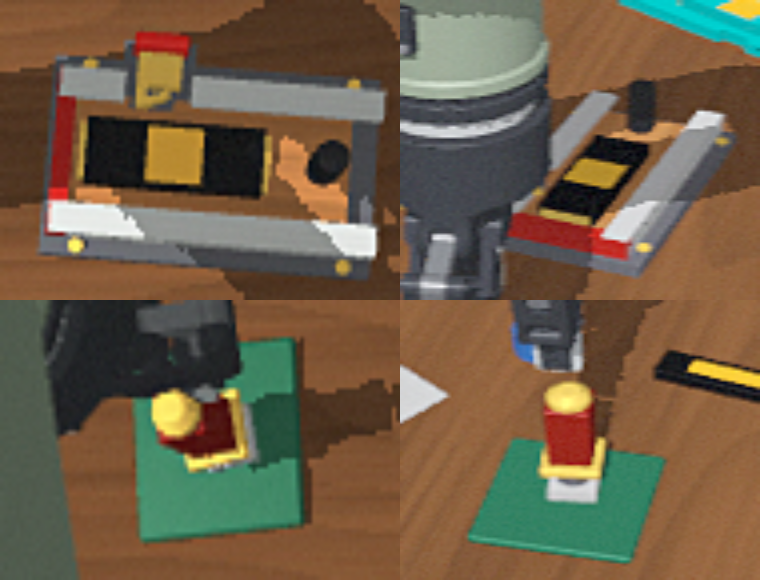

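The catch tab is at (285,166) in the full top image, the same place as when shut at the start, and the carrier is at the stop, so it is latched. The gripper hangs above the punch on the pad. Descend and grasp.

```bash
python3 -m crank '.65 0 .09 -.3 0 0 0;.65 0 0 -.6 0 0 0;.65 0 0 -.6 0 0 0;.65 0 0 -.5 0 0 0;.65 0 0 -.1 0 0 0;.65 0 0 0 0 0 0'; python3 - <<'E'
from h import *
t,s=snapshot("top"),snapshot("side")
cv2.imwrite("pics/k5.png",np.hstack([cv2.resize(t[180:240,90:190],(400,280)),cv2.resize(s[250:350,200:300],(360,280))]))
E
```

```text
clock: 8.75
eef_pos: [0.5466, 0.2419, 0.0678]
tcp_rot: [[0.986, 0.17, -0.0], [0.17, -0.986, -0.0], [-0.0, 0.0, -1.0]]
contact_force: [1.0, 0.0, 1.1]
width: 0.0554
grasp_force: 0.0
```

View pics/k5.png

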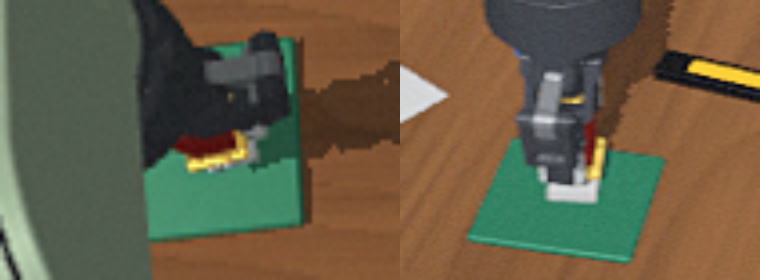

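```bash
python3 - <<'E'
from pm import *
for P in ([.5407,.2764,.058],[.5466,.2419,.044],[.5466,.2419,.008]):
    p=proj("side",P)[0];print("side",p,(p-[200,250])*[3.6,2.8]+[400,0])
E
```

```text
side [243.60923751 315.12446731] [556.99325505 182.34850848]
side [246.7422966  304.89071865] [568.27226776 153.69401223]
side [247.36612322 316.44531423] [570.51804358 186.04687985]
```

```bash
python3 -m crank '.65 -.04 0 0 0 0 0;.15 0 0 0 0 0 0;.15 0 0 0 0 0 0;.15 0 0 0 0 0 0;.15 0 0 0 0 0 0;.15 0 0 0 0 0 0' 60
```

```text
clock: 9.6
eef_pos: [0.5444, 0.2422, 0.068]
tcp_rot: [[0.985, 0.17, 0.0], [0.17, -0.985, -0.0], [0.0, 0.0, -1.0]]
contact_force: [-1.2, -1.5, 1.5]
width: 0.0235
grasp_force: 61.2
```

```bash
python3 -m crank '.15 0 0 .4 0 0 0;.15 0 0 .8 0 0 0;.15 .073 -.883 .1 0 0 -.025;.15 .073 -.883 0 0 0 -.025;.15 .073 -.883 0 0 0 -.025;.15 .073 -.883 0 0 0 -.025;.15 .073 -.883 0 0 0 -.025;.15 .073 -.883 0 0 0 -.025;.15 .073 -.883 0 0 0 -.025;.15 0 0 0 0 0 0' 80; python3 -m crank '.15 0 0 0 0 0 0;.15 0 0 0 0 0 0'; python3 - <<'E'
from h import *
t,s=snapshot("top"),snapshot("side");cv2.imwrite("pics/t6.png",t);cv2.imwrite("pics/s6.png",s)
cv2.imwrite("pics/k6.png",np.hstack([cv2.resize(t[150:240,240:350],(380,330)),cv2.resize(s[150:250,225:325],(410,410))[:330]]))
E
```

```text
clock: 10.85
eef_pos: [0.5698, -0.0695, 0.1322]
tcp_rot: [[0.994, -0.108, -0.001], [-0.108, -0.994, -0.0], [-0.001, 0.001, -1.0]]
contact_force: [1.0, 0.6, -1.9]
width: 0.0231
grasp_force: 79.3
clock: 11.1
eef_pos: [0.5697, -0.0658, 0.1326]
tcp_rot: [[0.995, -0.102, -0.001], [-0.102, -0.995, 0.0], [-0.001, -0.0, -1.0]]
contact_force: [0.1, -0.4, -2.2]
width: 0.0229
grasp_force: 79.3
```

View pics/k6.png

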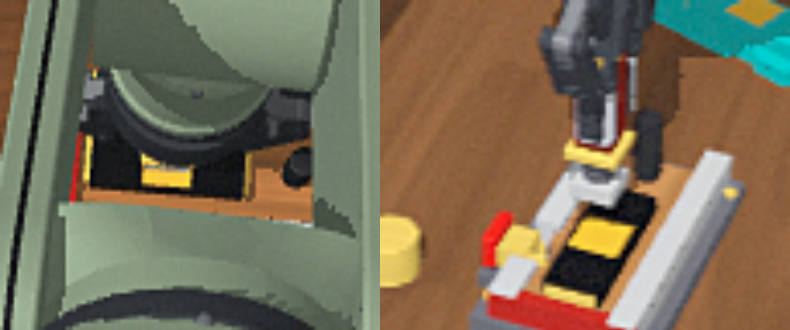

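Side view: the die (bottom near (600,195)) hovers over the mark (602,238); the top view is blocked by the arm. I'll go lower and measure there.

```bash
python3 -m crank '.15 0 -.02 -.3 0 0 0;.15 0 0 -.22 0 0 0;.15 0 0 0 0 0 0;.15 0 0 0 0 0 0'; python3 - <<'E'
from pm import *
s=snapshot("side");cv2.imwrite("pics/s7.png",s)
st=manip.read_state();x,y,z=st["eef_pos"];print(st["eef_pos"])
jx=np.array([.1045,.9945]);jy=np.array([-.9945,.1045])
b=z-.060
for zz,lab in((b,"die"),(.036,"mark")):
  h=.013 if lab=="die" else .015
  c=np.array([x,y]) if lab=="die" else np.array([.5704,-.0668])
  for sx in(1,-1):
    for sy in(1,-1): print(lab,sx,sy,np.round(proj("side",[*(c+sx*h*jx+sy*h*jy),zz])[0],1))
cv2.imwrite("pics/k7.png",cv2.resize(s[170:230,255:325],(700,600),interpolation=cv2.INTER_CUBIC))
E
```

```text
clock: 11.7
eef_pos: [0.57, -0.0679, 0.1067]
tcp_rot: [[0.995, -0.104, -0.0], [-0.104, -0.995, -0.0], [-0.0, 0.0, -1.0]]
contact_force: [-0.1, 0.0, -1.5]
width: 0.0227
grasp_force: 79.3
[ 0.57019403 -0.0679532   0.10700748]
die 1 1 [281.3 207.7]
die 1 -1 [271.2 205. ]
die -1 1 [285.2 201.3]
die -1 -1 [275.2 198.7]
mark 1 1 [281.5 212.2]
mark 1 -1 [269.9 209.1]
mark -1 1 [285.9 204.8]
mark -1 -1 [274.5 201.8]
```

View pics/k7.png

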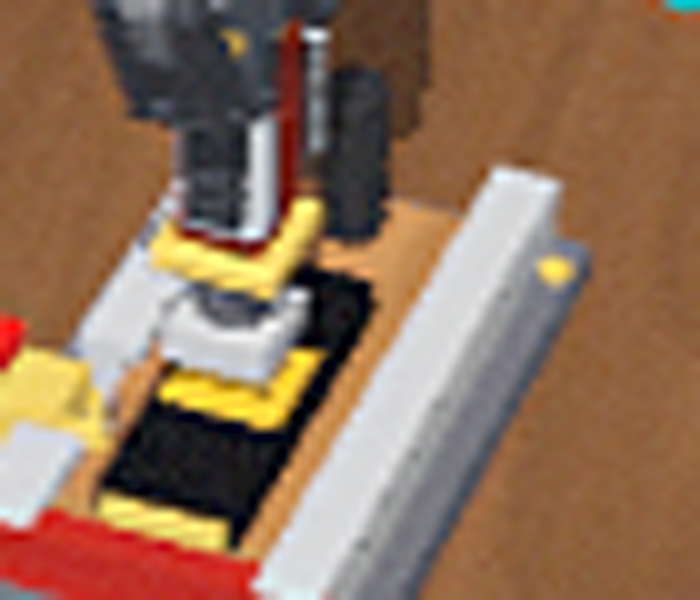

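The die (front bottom edge at crop (162,362)–(268,385)) is over the gold square (corners (158,392), (280,430), (325,352)), well aligned in yaw and about 1.4 mm off towards +x. I'll lower to about 2 mm and measure the visible gold border numerically.

```bash
python3 -m crank '.15 -.028 0 -.1 0 0 0;.15 0 0 -.08 0 0 0;.15 0 0 0 0 0 0;.15 0 0 0 0 0 0'; cat > edge.py <<'E'
from pm import *
s=snapshot("side");cv2.imwrite("pics/s8.png",s)
st=manip.read_state();print(st["clock"],st["eef_pos"],st["contact_force"])
jx=np.array([.1045,.9945]);jy=np.array([-.9945,.1045]);c=np.array([.5704,-.0668])
X,Y=np.meshgrid(np.arange(-6,22.1,.5),np.arange(-22,22.1,.5),indexing="ij")
P=np.c_[(c+X.reshape(-1,1)/1e3*jx+Y.reshape(-1,1)/1e3*jy),np.full(X.size,.036)]
m=proj("side",P).astype(np.float32).reshape(*X.shape,2)
R=cv2.remap(s,m[...,0],m[...,1],cv2.INTER_CUBIC)
f=R.astype(int)
gold=np.clip(f[...,2]-f[...,0],0,255); white=f[...,0]
np.set_printoptions(linewidth=250)
print("along jx (x,gold,blue):",[(x,int(g),int(w)) for x,g,w in zip(X[:,0],gold[:,34:55].mean(1),white[:,34:55].mean(1))])
for x0 in(6,8,10,12,13,14):
  i=int((x0+6)*2);print("x",x0,"gold",gold[i,4:-4:2].tolist());print("    blue",white[i,4:-4:2].tolist())
print("Y",Y[0,4:-4:2].tolist())
E
python3 edge.py
```

```text
clock: 12.25
eef_pos: [0.5686, -0.0679, 0.0979]
tcp_rot: [[0.995, -0.104, 0.0], [-0.104, -0.995, -0.0], [0.0, 0.0, -1.0]]
contact_force: [-0.0, -0.2, -2.2]
width: 0.023
grasp_force: 79.3
12.3 [ 0.56861109 -0.06791019  0.09793838] [ 0.05305394  0.54835612 -1.03881789]
along jx (x,gold,blue): [(np.float64(-6.0), 0, 187), (np.float64(-5.5), 0, 198), (np.float64(-5.0), 0, 209), (np.float64(-4.5), 0, 219), (np.float64(-4.0), 0, 226), (np.float64(-3.5), 0, 231), (np.float64(-3.0), 0, 233), (np.float64(-2.5), 0, 232), (np.float64(-2.0), 0, 229), (np.float64(-1.5), 0, 225), (np.float64(-1.0), 0, 220), (np.float64(-0.5), 0, 215), (np.float64(0.0), 0, 211), (np.float64(0.5), 0, 207), (np.float64(1.0), 0, 204), (np.float64(1.5), 0, 202), (np.float64(2.0), 0, 201), (np.float64(2.5), 0, 200), (np.float64(3.0), 0, 200), (np.float64(3.5), 0, 201), (np.float64(4.0), 0, 202), (np.float64(4.5), 0, 204), (np.float64(5.0), 0, 206), (np.float64(5.5), 0, 209), (np.float64(6.0), 0, 212), (np.float64(6.5), 0, 215), (np.float64(7.0), 0, 218), (np.float64(7.5), 0, 219), (np.float64(8.0), 0, 218), (np.float64(
[... 2578 characters left out ...]
, 76, 80, 75, 54, 47, 53, 65, 75, 79, 77, 71, 61, 49, 37, 29, 22, 17]
x 14 gold [118, 121, 117, 94, 61, 58, 115, 181, 208, 179, 143, 149, 178, 192, 186, 193, 208, 214, 205, 186, 173, 180, 196, 206, 204, 206, 214, 214, 207, 198, 194, 198, 190, 189, 193, 185, 144, 90, 40, 1, 0]
    blue [94, 89, 78, 62, 54, 48, 39, 35, 43, 53, 61, 58, 56, 63, 69, 62, 47, 30, 28, 38, 49, 55, 50, 49, 51, 49, 41, 23, 17, 28, 44, 57, 65, 66, 62, 55, 46, 38, 33, 26, 16]
Y [-20.0, -19.0, -18.0, -17.0, -16.0, -15.0, -14.0, -13.0, -12.0, -11.0, -10.0, -9.0, -8.0, -7.0, -6.0, -5.0, -4.0, -3.0, -2.0, -1.0, 0.0, 1.0, 2.0, 3.0, 4.0, 5.0, 6.0, 7.0, 8.0, 9.0, 10.0, 11.0, 12.0, 13.0, 14.0, 15.0, 16.0, 17.0, 18.0, 19.0, 20.0]
```

```bash
python3 -m crank '.15 .002 .018 0 0 0 0;.15 0 0 0 0 0 0;.15 0 0 -.03 0 0 0;.15 0 0 0 0 0 0'; python3 -m crank '.15 0 0 -.04 0 0 0;.15 0 0 0 0 0 0';python3 -m crank '.15 0 0 -.04 0 0 0;.15 0 0 0 0 0 0'
```

```text
clock: 12.8
eef_pos: [0.5685, -0.067, 0.0962]
tcp_rot: [[0.995, -0.104, -0.0], [-0.104, -0.995, -0.0], [-0.0, 0.0, -1.0]]
contact_force: [1.1, 0.2, -2.3]
width: 0.0238
grasp_force: 79.3
clock: 13.05
eef_pos: [0.5687, -0.067, 0.0948]
tcp_rot: [[0.995, -0.104, 0.0], [-0.104, -0.995, -0.0], [0.0, 0.0, -1.0]]
contact_force: [-0.9, 0.6, 3.2]
width: 0.023
grasp_force: 79.7
clock: 13.3
eef_pos: [0.5687, -0.067, 0.0926]
tcp_rot: [[0.995, -0.104, 0.0], [-0.104, -0.995, -0.0], [0.0, 0.0, -1.0]]
contact_force: [-2.0, -0.1, 4.5]
width: 0.0232
grasp_force: 79.9
```

```bash
python3 -m crank '.15 0 0 -.03 0 0 0;.15 0 0 -.025 0 0 0;.15 0 0 0 0 0 0;.15 0 0 0 0 0 0'
```

```text
clock: 13.8
eef_pos: [0.5687, -0.067, 0.0903]
tcp_rot: [[0.995, -0.104, 0.0], [-0.104, -0.995, -0.0], [0.0, 0.0, -1.0]]
contact_force: [-2.2, 0.9, 7.7]
width: 0.023
grasp_force: 80.2
```

```bash
python3 -m crank '.15 0 0 0 0 0 0;.15 0 0 0 0 0 0;.15 0 0 0 0 0 0;.15 0 0 0 0 0 0;.15 0 0 0 0 0 0;.15 0 0 0 0 0 0;.15 0 0 0 0 0 0'; python3 -m crank '.15 0 0 .05 0 0 0;.15 0 0 .1 0 0 0;.15 0 0 .1 0 0 0;.15 0 0 .3 0 0 0;.15 0 0 .6 0 0 0;.15 0 0 0 0 0 0;.15 0 0 0 0 0 0'
```

```text
clock: 14.68
eef_pos: [0.5687, -0.067, 0.0903]
tcp_rot: [[0.995, -0.104, 0.0], [-0.104, -0.995, -0.0], [0.0, 0.0, -1.0]]
contact_force: [-1.6, 0.7, 7.5]
width: 0.0228
grasp_force: 80.2
clock: 15.55
eef_pos: [0.5681, -0.0669, 0.1465]
tcp_rot: [[0.995, -0.104, -0.001], [-0.104, -0.995, 0.0], [-0.001, 0.0, -1.0]]
contact_force: [-0.1, 0.2, -2.3]
width: 0.023
grasp_force: 79.5
```

```bash
python3 -m crank '.15 -.063 .894 0 0 0 .025;.15 -.063 .894 0 0 0 .025;.15 -.063 .894 0 0 0 .025;.15 -.063 .894 0 0 0 .025;.15 -.063 .894 0 0 0 .025;.15 -.063 .894 0 0 0 .025;.15 -.063 .894 0 0 0 .025;.15 0 0 0 0 0 0;.15 0 0 -.6 0 0 0;.15 0 0 -.6 0 0 0'; python3 -m crank '.15 0 0 -.2 0 0 0;.15 0 0 0 0 0 0;.15 0 0 0 0 0 0'
```

```text
clock: 16.8
eef_pos: [0.5461, 0.245, 0.0855]
tcp_rot: [[0.985, 0.17, -0.001], [0.17, -0.985, -0.001], [-0.001, 0.001, -1.0]]
contact_force: [-0.2, -0.1, -1.8]
width: 0.0232
grasp_force: 79.5
clock: 17.18
eef_pos: [0.5474, 0.2459, 0.0781]
tcp_rot: [[0.985, 0.17, 0.002], [0.17, -0.985, 0.001], [0.002, -0.0, -1.0]]
contact_force: [-0.1, -0.5, -0.3]
width: 0.0231
grasp_force: 79.5
```

```bash
python3 -m crank '.15 0 0 -.1 0 0 0;.15 0 0 -.07 0 0 0;.15 0 0 0 0 0 0;.15 0 0 0 0 0 0'; python3 -m crank '.15 0 0 -.02 0 0 0;.15 0 0 0 0 0 0;.15 0 0 0 0 0 0'
```

```text
clock: 17.68
eef_pos: [0.5466, 0.246, 0.0687]
tcp_rot: [[0.985, 0.17, 0.0], [0.17, -0.985, -0.0], [0.0, 0.0, -1.0]]
contact_force: [0.2, -0.4, -2.2]
width: 0.0231
grasp_force: 79.5
clock: 18.05
eef_pos: [0.5468, 0.246, 0.068]
tcp_rot: [[0.985, 0.17, 0.001], [0.17, -0.985, 0.0], [0.001, -0.0, -1.0]]
contact_force: [-0.4, -0.8, 1.9]
width: 0.0231
grasp_force: 79.9
```

Touching down (force went from −2.2 to +1.9 N). Release and retreat.

```bash
python3 -m crank '.25 0 0 0 0 0 0;.4 0 0 0 0 0 0;.65 0 0 0 0 0 0;.65 0 0 0 0 0 0;.65 0 0 .2 0 0 0;.65 0 0 .6 0 0 0;.65 0 0 1 0 0 0;.65 0 0 1 0 0 0;.65 -.9 0 .3 0 0 0;.65 -.9 0 0 0 0 0' 20;python3 -m crank '.65 -.9 0 0 0 0 0;.65 -.9 0 0 0 0 0;.65 0 0 0 0 0 0'; python3 - <<'E'
from pm import *
t,s=snapshot("top"),snapshot("side");cv2.imwrite("pics/t9.png",t);cv2.imwrite("pics/s9.png",s)
G=((16,100,120),(34,255,255));t0=cv2.imread("pics/top0.png");s0=cv2.imread("pics/side0.png")
def tr(f,*a):
    try: return f(*a)
    except Exception as e: return repr(e)[:60]
for n,im in(("top0",t0),("top9",t)): 
  print(n,"cap",tr(lambda:cv2.minEnclosingCircle(blob(hsv(im,*G),(118,190,143,214)))),"tab",tr(lambda:cen(blob(hsv(im,(0,150,150),(8,255,255)),(270,155,300,180)))),"tin",tr(lambda:cen(blob(hsv(im,(105,120,60),(125,255,255)),(190,165,225,195)))),"stick",tr(lambda:cen(blob(hsv(im,*G),(190,205,220,260)))),"wt",tr(lambda:cen(blob(hsv(im,*G),(262,125,292,155)))))
for n,im in(("side0",s0),("side9",s)):
  print(n,"cap",tr(lambda:cv2.minEnclosingCircle(blob(hsv(im,*G),(230,270,265,297)))),"red",tr(lambda:cv2.minAreaRect(blob(hsv(im,(0,120,40),(8,255,200)),(230,275,265,320)))),"mark",tr(lambda:cen(blob(hsv(im,(18,120,120),(32,255,255)),(265,195,292,216)))),"tab",tr(lambda:cen(blob(hsv(im,(0,150,150),(8,255,255)),(245,200,262,222)))))
for n,im in(("top9",t),): 
  c=blob(hsv(im,(18,120,120),(32,255,255)),(278,180,302,207));print("mark",onz("top",cen(c),.036))
E
```

```text
clock: 19.3
eef_pos: [0.4565, 0.2463, 0.225]
tcp_rot: [[0.986, 0.169, 0.004], [0.169, -0.986, 0.002], [0.005, -0.002, -1.0]]
contact_force: [-0.5, -0.4, 0.4]
width: 0.0556
grasp_force: 0.0
clock: 19.68
eef_pos: [0.364, 0.2455, 0.2234]
tcp_rot: [[0.985, 0.172, -0.0], [0.172, -0.985, 0.0], [-0.0, -0.0, -1.0]]
contact_force: [0.2, 0.3, -0.0]
width: 0.0554
grasp_force: 0.0
top0 cap ((133.5, 203.0), 6.020897388458252) tab (284.95785440613025, 165.10344827586206) tin (205.67455197132614, 179.50609318996413) stick (202.51904761904763, 234.03809523809525) wt (275.51785714285717, 139.25818452380952)
top9 cap ((130.0, 202.39999389648438), 6.1612677574157715) tab (284.4782608695652, 165.18478260869566) tin (205.67455197132614, 179.50609318996413) stick (202.54716981132074, 233.9811320754717) wt (275.63569321533924, 139.35766961651916)
side0 cap ((246.5, 284.0), 6.576573371887207) red ((247.4069061279297, 296.8827819824219), (22.58837127685547, 15.114277839660645), 85.2363510131836) mark (279.9128205128205, 207.46666666666664) tab (252.68421052631578, 206.34649122807016)
side9 cap ((244.0454559326172, 287.0), 6.36779260635376) red ((245.0, 300.0), (16.0, 22.0), 0.0) mark (278.5989010989011, 207.2948717948718) tab (252.4805194805195, 206.4935064935065)
mark [[ 0.57137617 -0.066747    0.036     ]]
```

The punch stands upright on the pad, the catch tab is at its shut position, and the tin, weight and the nearer spare stick have not moved. The other stick was never approached.

```bash
python3 -c "
from cell import job;print(job.sign_off())"
```

```text
the job is handed in; nothing more can be done
None
```

I handed the job in at about 20 s on the robot clock: the carrier is home and latched, the gold square was pressed to about 6 mm for just over a second, and the punch is back upright on the green pad. I took the spring travel from the tool's height and force, and the catch's position from the camera images.

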